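# Bin the empty tin in the lever-lid scrap bin

## Task

Press the scrap bin's front lever down until its spring catch holds it and the lid stays up by itself, then get the short empty tin from the bin's side shelf into the bin, and finally press the catch's side tab so that the lever springs back and the lid falls fully shut over the tin. Leave the glue bottle standing where it is on the other side shelf and do not disturb anything else on the bench.

Things in the scene. Friction and masses are not known exactly. Their poses are not given: they have to be found in the camera images.
- bin: Grey metal scrap bin fixed to the bench, its front facing its own -x. Origin at the centre of its 180 x 180 mm footprint, at bench level; z up. Solid grey plinth to z 95 mm, above it an open bucket with 4 mm walls. A base plate 6 mm thick runs forward to x -160 mm. The lever is in front at y -45 mm, the catch's tab in front at y +55 mm.
- bin_mouth (a point): Centre of the bucket's mouth, at rim height, 180 mm above the bench. The mouth is 172 x 172 mm, the bucket 81 mm deep. With the lid held up, the mouth from its front edge to about 140 mm back stays clear above.
- shelf_left (a point): Centre of the top of the side shelf on the bin's +y side, 120 mm (x) by 98 mm (y), 6 mm thick, at bin (-25, +141, 180) mm: flush with the rim, no lips, so that a thing can be slid sideways over the rim into the open bucket.
- shelf_right (a point): The same on the bin's -y side, at bin (-25, -141, 180) mm.
- lid (a joint): Flat lid 184 x 178 x 6 mm, lying on the rim (top at 187 mm), hinged along the back rim (bin x +90 mm), driven by the lever (4.1 rad of lid per rad of lever). 0 = shut; about 1.4 rad = held up by the catch (then its upper edge is about 360 mm above the bench); it cannot stay up unless the lever is down.
- lever_arm (a joint): Sprung lever sticking out of the bin's front, rotating about a level axis along the bin's y at bin (-30, -45, 75) mm. 0 = up, at rest (lid shut), grows as it is pressed down, stop at 0.40 rad. Pressed past about 0.36 rad the catch snaps over its side pin; let go, it then rests at about 0.34 rad. Pressing it at the pad takes about 6 to 15 N.
- lever_pad (a point): Centre of the top face of the lever's black pad (40 mm along the lever, 44 mm wide), 140 mm from the lever's pivot: at rest 108 mm above the bench and 166 mm in front of the bin's centre; it goes down about 53 mm over the full travel. Moves with the lever.
- catch (a joint): Sprung steel catch to the +y side of the lever, turning about a level axis along the bin's x near the base plate. 0 = at rest (engaged), grows as its tab is pressed down, stop at 0.40 rad. The lever is let go at about 0.15 rad.
- catch_tab (a point): Centre of the top face of the catch's black square tab (36 x 36 mm), 66 mm above the bench and 138 mm in front of the bin's centre, at bin y +55 mm. Press it straight down: about 15 mm frees the lever (full travel 37 mm), with 3 to 8 N. The lever and lid then return by themselves in about a second.
- tin: Short plain steel tin, closed and empty, 56 mm in diameter and 50 mm tall, standing on one of the two side shelves (which one varies). Origin at the centre of its underside. About 80 g.
- tin_center (a point): The centre of the tin, 25 mm above its underside.
- glue_bottle: White glue bottle with grey cap, 48 mm in diameter and 130 mm tall, standing on the other side shelf. Origin at the centre of its underside. Must stay.
- screwdriver: Screwdriver lying on the bench under the bin's +y shelf; bystander.
- tape_roll: Roll of tape, 90 mm across, 25 mm high, lying on the bench under the bin's -y shelf; bystander.
- wrench: Wrench lying on the bench; bystander.
- mug: White mug, 80 mm across, 90 mm tall, on the bench; bystander.
- water_bottle: Clear water bottle, 64 mm across, 210 mm tall, on the bench; bystander.
- screw_jar: Glass jar with a steel cap, 60 mm across, 70 mm tall, on the bench; bystander.
Not all that is in view belongs to the job. What is shaped like the tin but purple is not meant. Of the things that look like the glue_bottle, the smaller one is meant.

How it is judged:
On the way, in this order (a step that is already met when the one before it is completed fails the run):
1. the lever stays down on its catch and the lid up, with the robot off the bin (value of joint lever_arm above 0.31 rad and value of joint lid above 1.25 rad and contact force between each of the arm, the fingers and bin below 0.3 N), for 0.2 s.
2. the tin is in the bucket while the lid is still up (x of tin_center in the frame of bin between -0.09 and 0.09 m and y of tin_center in the frame of bin between -0.09 and 0.09 m and z of tin_center in the frame of bin between 0.09 and 0.165 m and value of joint lid above 1.25 rad), for 0.1 s.
At the end, for the whole second after the job is handed in: The tin rests inside the bucket below the rim, the lid is shut (within 0.06 rad), the lever is back up and the catch at rest, and the glue bottle still stands on its shelf within 20 mm of where it was (x of tin_center in the frame of bin between -0.09 and 0.09 m and y of tin_center in the frame of bin between -0.09 and 0.09 m and z of tin_center in the frame of bin between 0.09 and 0.165 m and value of joint lid below 0.06 rad and value of joint lever_arm below 0.03 rad and value of joint catch below 0.05 rad and linear speed of tin below 0.02 m/s and distance of glue_bottle from where it was at the start of the episode below 0.02 m and angle between glue_bottle's own z axis and vertical below 0.1 rad); the robot touches nothing.
It fails at once if the glue bottle is knocked over or shoved more than 40 mm (angle between glue_bottle's own z axis and vertical above 0.5 rad or distance of glue_bottle from where it was at the start of the episode above 0.04 m).
It fails at once if another thing on the bench is moved more than 40 mm (distance of any of screwdriver, tape_roll, wrench, mug, water_bottle, screw_jar from where it was at the start of the episode above 0.04 m).
It also fails if it takes over 56 s, if anything falls off the work surface, if the arm or the gripper's body presses on something with over 40 N, if the wrist force passes 120 N, or if a joint passes its speed limit or range.

## Robot

A 6-joint arm with a two-finger parallel gripper is mounted at the origin on the work surface. World frame = base frame: x ahead of the robot, y to its left, z up, the work surface at z = 0. Lengths are in m, angles in rad, forces in N, time in s.
With the tool pointing down it reaches from about 0.4 to 0.925 m from the base axis. Payload 3.4 kg.
Tool frame: the origin (TCP) lies on the centre line of the jaws, within the pads' length; the fingertips stand 8 mm ahead of it and the grasp point (between the pads) lies 11 mm behind it; z points along the fingers, y is the direction in which the jaws open and shut (so a half turn about z gives the same grasp; the last joint's range is limited). The gripper opens to 85 mm and grips with 20 to 120 N. Pads are 22 mm wide; open, the fingers measure 114 mm over their backs; the gripper's body (76 mm by 85 mm) begins 54 mm behind the grasp point. The pads swing forward as they close: fully open they stand 13 mm farther back than shut.
Start: joints at [1.143, 0.307, 1.506, -0, 1.328, -0.073], TCP at [0.199, 0.539, 0.239] pointing down, gripper open.
Joint ranges: [-3.12, 3.12], [-1.05, 2.28], [0.14, 2.33], [-1.42, 4.57], [0.1, 2.73], [-2.68, 2.68]. Speed limits (rad/s): [2.57, 2.57, 3.14, 3.14, 3.14, 3.14].

## Interface

Orientations are given as a 3x3 rotation matrix whose columns are the frame's x, y, z axes.
In Python, from bench import arm, read_camera, calibration gives the robot as it stands. The module is installed in compiled form; this text tells all that it offers.
- The arm moves only by the tool jog_arm, never from a script. Its arguments are lists of equal length, an entry for each row: "linear": the shift along the world's x, y, z in units of 100 cm (1.0 is 100 cm), a list of three; "turn": the turn, a rotation vector about the world's x, y, z in units of pi/4 rad (1.0 is pi/4 rad), a list of three; "gripper": the closure, from -1 (fully open) to 1 (shut). A call has exactly 10 rows; each row is the pose to reach, as a shift and turn from the pose commanded when the call began; what a row does not reach only later rows make up. A row lasts 1/10 s, in which the tool goes at most 50 mm and 8.59 degrees, less where a joint would pass 70% of its speed; a pose out of reach is approached as far as the arm can. A call with a number of a shift or a turn outside -1 to 1 is refused whole. A call with a gripper value outside its range is refused whole. The fingers move at their own pace and stop on an object; "squeeze" is the grip in N (left out, the last holds). Time passes only in rows, so rows that repeat a pose let the fingers close, or fill a call up. It gives the time, the measured TCP pose, the force and the opening at its end, in the units of the state.
- arm.observe(): the state, without advancing time (a new reading comes with each control period).
- read_camera(name): name is "scene" or "top"; returns the picture (384x512x3 uint8, red, green, blue); there is no depth.
- calibration(name): a dict with "fovy" (degrees; the focal length in pixels is half the picture's height over the tangent of half this angle, whatever the lens; pixels are square), "cx", "cy" (the principal point, pixels), "R" (3x3) and "t" (3): a world point X has camera coordinates R X + t. Camera axes: x right, y down, z forward; pixel columns grow to the right and rows downward; lengths in m; the calibration is good to about 2 mm. A picture is of the moment at which its call begins. calibration takes no time and is no camera call.
- arm.job_done(): hands the job in, once; it reports no verdict.
The state is a dict: "clock": time; "q": joint angles; "qvel": joint speeds; "tau": joint torques, N m; "position": TCP position; "ee_rot": TCP orientation; "ft_force": force on the tool from outside, world axes, zero at the start; "moment": the same for the moment, N m; "gripper_width": finger opening in m.
Only numpy, scipy, OpenCV 4.12 (cv2) and the standard library are available. Lean on these libraries where they do the work, as an engineer would, in place of code of your own. Each camera call takes 0.05 s, during which the arm holds its last target.

## Working session

There is one attempt and no reset: what is moved stays moved. The work goes in short steps, Python scripts to look and compute and a tool call to move; the robot and the scene stay as the last step left them, time stands still between calls to the robot, and variables do not carry over. Pictures are saved under pics/ and viewed, and the job is handed in when it is done.

Besides the shell and the picture viewer there is one more tool, called after "Request:" by a JSON object that holds its "name" and its "arguments". jog_arm: Moves the arm, as the interface text tells. Shifts and turns lie within -1 to 1; 1 stands for 100 cm of shift or pi/4 rad of turn. Its arguments: {"type":"object","properties":{"linear":{"type":"array"},"turn":{"type":"array"},"gripper":{"type":"array"},"squeeze":{"type":"number"}},"required":["linear","turn","gripper"]}

```bash
mkdir -p pics; python3 - <<'E'
from bench import arm, read_camera, calibration
import cv2
for n in ("scene","top"):
    im=read_camera(n); cv2.imwrite(f"pics/{n}0.png",im[:,:,::-1])
    c=calibration(n); print(n,c)
s=arm.observe(); print({k:s[k] for k in("clock","position","ee_rot","ft_force","gripper_width")})
E
```

```text
scene {'fovy': 43.820020618468945, 'cx': 264.41554234275696, 'cy': 190.75282760035242, 'R': array([[ 0.89077599,  0.45437683, -0.00773503],
       [ 0.32195691, -0.64300499, -0.69490167],
       [-0.32072088,  0.61651137, -0.71906317]]), 't': array([-0.47155796, -0.07779551,  2.00369935])}
top {'fovy': 57.630372046937126, 'cx': 258.5110786416212, 'cy': 193.46293999379523, 'R': array([[-0.01273948, -0.99991365,  0.00322497],
       [-0.98602795,  0.01202671, -0.16614525],
       [ 0.16609211, -0.00529652, -0.98609602]]), 't': array([0.00770046, 0.52735848, 1.16955864])}
{'clock': 0.1, 'position': array([0.19897011, 0.5387997 , 0.23845533]), 'ee_rot': array([[-9.38074834e-01,  3.46431812e-01, -7.77799689e-04],
       [ 3.46432658e-01,  9.38073282e-01, -1.71211560e-03],
       [ 1.36501798e-04, -1.87554777e-03, -9.99998232e-01]]), 'ft_force': array([-0.75275119, -0.32779596,  0.05727742]), 'gripper_width': 0.08540084017220091}
```

View pics/scene0.png

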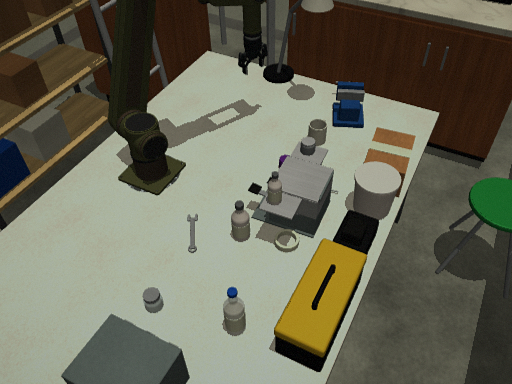

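View pics/top0.png

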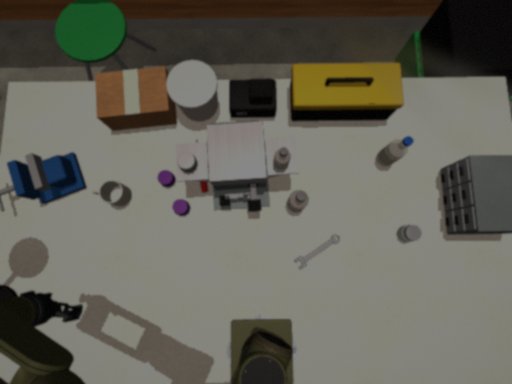

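Top view: the tin candidates are the grey tin on the left shelf at (187,162), purple tins at (166,178) and (181,207), and the mug at (112,190). I take the grey one. The glue bottle on the right shelf is at (282,157), and a larger lookalike stands on the bench at (298,200). I'll check both in a close crop.

```bash
python3 - <<'E'
import cv2
im=cv2.imread("pics/top0.png"); cv2.imwrite("pics/topc.png",cv2.resize(im[110:230,150:320],None,fx=4.7,fy=4.7,interpolation=cv2.INTER_CUBIC))
im=cv2.imread("pics/scene0.png"); cv2.imwrite("pics/scenec.png",cv2.resize(im[130:260,225:355],None,fx=4.6,fy=4.6,interpolation=cv2.INTER_CUBIC))
E
```

```text
(no output)
```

View pics/topc.png

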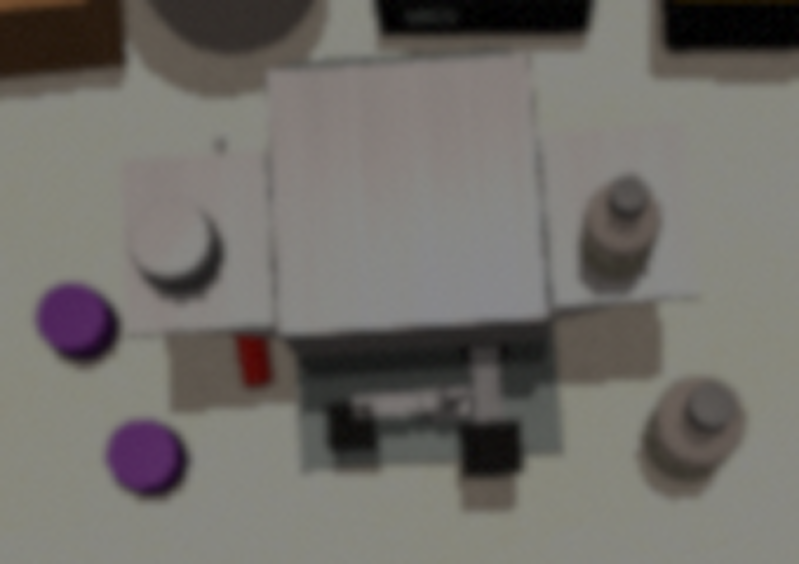

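View pics/scenec.png

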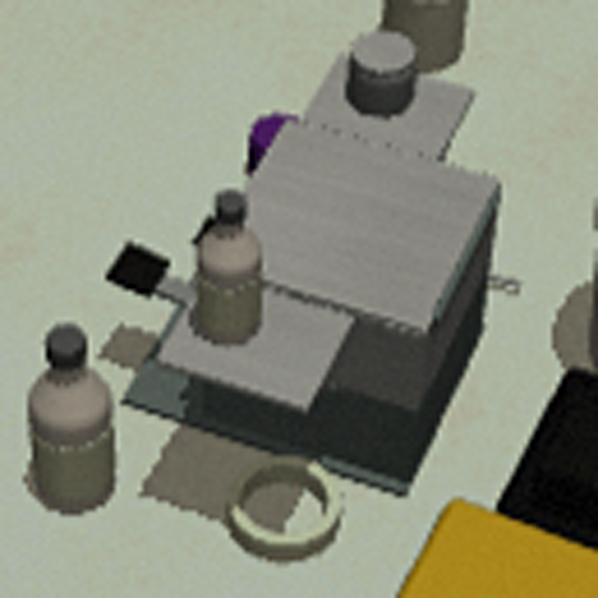

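The crop confirms the choice: the plain steel tin sits on the left shelf at crop (174,240), and the smaller bottle on the right shelf. The lever pad is at crop (492,447), the tab at (353,428), and the lid corners are clear.

```bash
cat > h.py <<'E'
import numpy as np, cv2
from bench import arm, read_camera, calibration
def ray(n,u,v):
    c=calibration(n); f=192/np.tan(np.radians(c["fovy"]/2))
    R=np.array(c["R"]);t=np.array(c["t"])
    return -R.T@t, R.T@np.array([(u-c["cx"])/f,(v-c["cy"])/f,1])
def onz(n,u,v,z):
    o,d=ray(n,u,v); return o+d*(z-o[2])/d[2]
def proj(n,X):
    c=calibration(n); f=192/np.tan(np.radians(c["fovy"]/2)); p=c["R"]@np.array(X)+c["t"]
    return np.array([c["cx"]+f*p[0]/p[2],c["cy"]+f*p[1]/p[2]])
E
python3 - <<'E'
from h import *
np.set_printoptions(precision=4,suppress=True)
T=lambda u,v:(150+(u+.5)/4.7-.5,110+(v+.5)/4.7-.5)
S=lambda u,v:(225+(u+.5)/4.6-.5,130+(v+.5)/4.6-.5)
P={}
for k,u,v,z in [("BL",268,72,.187),("BR",530,55,.187),("FR",549,318,.187),("FL",280,333,.187),("tin",174,240,.23),("pad",492,447,.108),("tab",353,428,.066),("cap",629,196,.31)]:
    P[k]=onz("top",*T(u,v),z); print(k,P[k])
for k,u,v,z in [("tinS",384,53,.23),("padS",138,269,.108),("lidBLs",500,180,.187),("lidFLs",290,120,.187),("lidFRs",248,280,.187),("lidBRs",432,330,.187)]:
    print(k,onz("scene",*S(u,v),z))
c=sum(P[k] for k in("BL","BR","FR","FL"))/4
ex=(P["BL"]+P["BR"]-P["FR"]-P["FL"])/2; print(c,ex,np.linalg.norm(ex), np.linalg.norm(P["BL"]-P["BR"]),np.degrees(np.arctan2(ex[1],ex[0])))
ey=P["FL"]+P["BL"]-P["FR"]-P["BR"]; print(np.degrees(np.arctan2(-ey[0],ey[1])))
E
```

```text
BL [0.7253 0.1633 0.187 ]
BR [ 0.7353 -0.0133  0.187 ]
FR [ 0.5537 -0.0231  0.187 ]
FL [0.5458 0.1533 0.187 ]
tin [0.5979 0.2152 0.23  ]
pad [0.4795 0.0158 0.108 ]
tab [0.5003 0.1165 0.066 ]
cap [ 0.5998 -0.0678  0.31  ]
tinS [0.6021 0.2198 0.23  ]
padS [0.48   0.0181 0.108 ]
lidBLs [0.7279 0.166  0.187 ]
lidFLs [0.5491 0.1562 0.187 ]
lidFRs [ 0.5976 -0.0224  0.187 ]
lidBRs [ 0.7419 -0.0077  0.187 ]
[0.6401 0.07   0.187 ] [0.1805 0.0099 0.    ] 0.1808220191509649 0.17690103491599365 3.1438311783547053
2.906232683364738
```

Request:
{"name": "jog_arm", "arguments": {"linear": [[0.281,-0.523,-0.04],[0.281,-0.523,-0.04],[0.281,-0.523,-0.04],[0.281,-0.523,-0.04],[0.281,-0.523,-0.04],[0.281,-0.523,-0.04],[0.281,-0.523,-0.04],[0.281,-0.523,-0.04],[0.281,-0.523,-0.04],[0.281,-0.523,-0.04]], "turn": [[0,0,0.518],[0,0,0.518],[0,0,0.518],[0,0,0.518],[0,0,0.518],[0,0,0.518],[0,0,0.518],[0,0,0.518],[0,0,0.518],[0,0,0.518]], "gripper": [1,1,1,1,1,1,1,1,1,1], "squeeze": 30}}

```text
clock: 1.1
position: [0.4342, 0.1007, 0.2057]
ee_rot: [[-0.999, -0.053, -0.0], [-0.053, 0.999, 0.0], [0.0, 0.0, -1.0]]
ft_force: [0.5, 0.4, 0.8]
gripper_width: -0.0001
```

Request:
{"name": "jog_arm", "arguments": {"linear": [[0.045,-0.084,-0.06],[0.045,-0.084,-0.06],[0.045,-0.084,-0.06],[0.045,-0.084,-0.06],[0.045,-0.084,-0.06],[0.045,-0.084,-0.06],[0.045,-0.084,-0.06],[0.045,-0.084,-0.06],[0.045,-0.084,-0.06],[0.045,-0.084,-0.06]], "turn": [[0,0,0],[0,0,0],[0,0,0],[0,0,0],[0,0,0],[0,0,0],[0,0,0],[0,0,0],[0,0,0],[0,0,0]], "gripper": [1,1,1,1,1,1,1,1,1,1]}}

```text
clock: 2.1
position: [0.4789, 0.0191, 0.1462]
ee_rot: [[-0.999, -0.054, 0.001], [-0.054, 0.999, -0.0], [-0.001, -0.0, -1.0]]
ft_force: [1.3, 0.1, 0.3]
gripper_width: 0.0003
```

```bash
python3 - <<'E'
from h import *
a=read_camera("top")[:,:,::-1]; b=read_camera("scene")[:,:,::-1]
A=cv2.resize(a[110:250,150:330],None,fx=2.2,fy=2.2); B=cv2.resize(b[110:270,210:370],None,fx=2.2,fy=2.2)
H=max(A.shape[0],B.shape[0]); A=cv2.copyMakeBorder(A,0,H-A.shape[0],0,0,0); B=cv2.copyMakeBorder(B,0,H-B.shape[0],0,0,0)
cv2.imwrite("pics/p1.png",np.hstack([A,B])); s=arm.observe(); print(s["position"],s["ft_force"])
E
```

```text
[0.47890067 0.01886342 0.14605087] [-0.17111807 -0.15736685 -0.09686535]
```

View pics/p1.png

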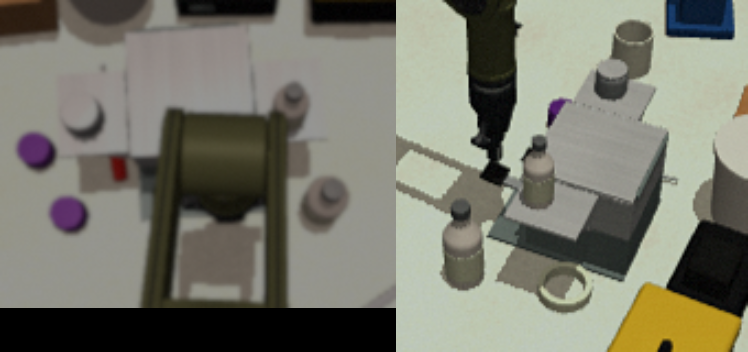

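Request:
{"name": "jog_arm", "arguments": {"linear": [[0.0,-0.002,-0.015],[0.0,-0.002,-0.025],[0,-0.002,-0.035],[0,-0.002,-0.045],[0,-0.002,-0.055],[0,-0.002,-0.065],[0,-0.002,-0.074],[0,-0.002,-0.081],[0,-0.002,-0.086],[0,-0.002,-0.086]], "turn": [[0,0,0],[0,0,0],[0,0,0],[0,0,0],[0,0,0],[0,0,0],[0,0,0],[0,0,0],[0,0,0],[0,0,0]], "gripper": [1,1,1,1,1,1,1,1,1,1]}}

```text
clock: 3.2
position: [0.477, 0.0165, 0.0603]
ee_rot: [[-0.999, -0.053, -0.004], [-0.053, 0.999, -0.0], [0.004, -0.0, -1.0]]
ft_force: [-6.1, -0.6, 19.2]
gripper_width: -0.0004
```

```bash
cat > look.py <<'E'
from h import *
import sys
a=read_camera("top")[:,:,::-1]; b=read_camera("scene")[:,:,::-1]
A=cv2.resize(a[90:250,150:330],None,fx=2.2,fy=2.2); B=cv2.resize(b[90:270,210:370],None,fx=2.2,fy=2.2)
H=max(A.shape[0],B.shape[0]); A=cv2.copyMakeBorder(A,0,H-A.shape[0],0,0,0); B=cv2.copyMakeBorder(B,0,H-B.shape[0],0,0,0)
cv2.imwrite(f"pics/{sys.argv[1]}.png",np.hstack([A,B])); s=arm.observe(); print(s["clock"],s["position"],s["ft_force"],s["gripper_width"])
cv2.imwrite(f"pics/{sys.argv[1]}_top.png",a);cv2.imwrite(f"pics/{sys.argv[1]}_scene.png",b)
E
python3 look.py p2
```

```text
3.3 [0.47690469 0.01655011 0.06058496] [-6.51779796 -0.72864892 16.4642506 ] -7.564897575391416e-05
```

View pics/p2.png

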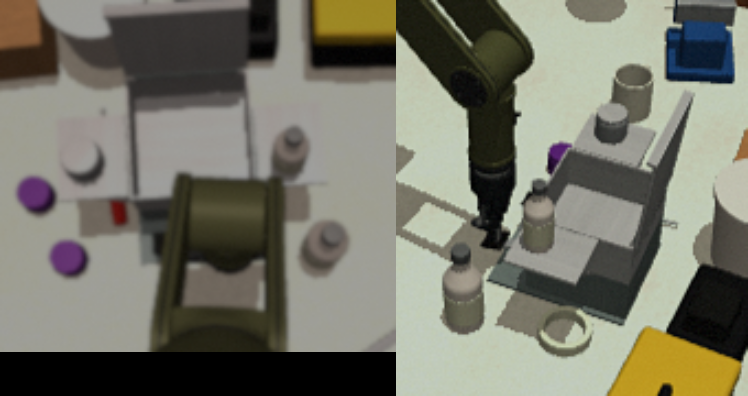

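The lid is up, with about 17 N on the lever at its stop. I'll lift off and see whether the catch holds.

Request:
{"name": "jog_arm", "arguments": {"linear": [[0,0,0],[0,0,0.005],[0,0,0.01],[0,0,0.015],[0,0,0.02],[0,0,0.03],[0,0,0.06],[-0.02,0,0.1],[-0.02,0.02,0.14],[-0.02,0.02,0.15]], "turn": [[0,0,0],[0,0,0],[0,0,0],[0,0,0],[0,0,0],[0,0,0],[0,0,0],[0,0,0],[0,0,0],[0,0,0]], "gripper": [1,1,1,1,1,1,1,1,1,1]}}

```text
clock: 4.3
position: [0.4615, 0.0379, 0.2148]
ee_rot: [[-0.999, -0.054, 0.009], [-0.054, 0.999, 0.001], [-0.009, 0.0, -1.0]]
ft_force: [0.8, 0.7, -0.2]
gripper_width: -0.0001
```

```bash
python3 look.py p3
```

```text
4.4 [0.46078489 0.03683717 0.21234898] [-0.27245158 -0.42595361  0.37895132] 8.30977627319069e-05
```

View pics/p3.png

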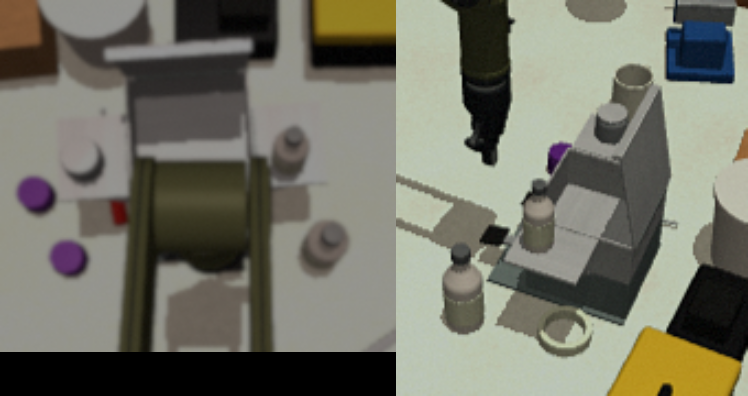

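The lever stays down at (494,235), the lid is up, and the arm is clear. Next is the tin.

Request:
{"name": "jog_arm", "arguments": {"linear": [[0,0,0.04],[0.02,0.02,0.08],[0.05,0.06,0.09],[0.08,0.1,0.09],[0.11,0.14,0.09],[0.139,0.181,0.09],[0.139,0.181,0.09],[0.139,0.181,0.09],[0.139,0.181,0.09],[0.139,0.181,0.09]], "turn": [[0,0,0],[0,0,0],[0,0,0],[0,0,0],[0,0,0],[0,0,0],[0,0,0],[0,0,0],[0,0,0],[0,0,0]], "gripper": [-1,-1,-1,-1,-1,-1,-1,-1,-1,-1]}}

```text
clock: 5.4
position: [0.5971, 0.2162, 0.2994]
ee_rot: [[-0.999, -0.052, -0.001], [-0.052, 0.999, -0.001], [0.002, -0.001, -1.0]]
ft_force: [0.4, -0.4, 0.3]
gripper_width: 0.0852
```

```bash
python3 look.py p4
```

```text
5.5 [0.59734248 0.21642007 0.30016815] [-0.10636456  0.68313111 -0.63894446] 0.08513223372044625
```

View pics/p4.png

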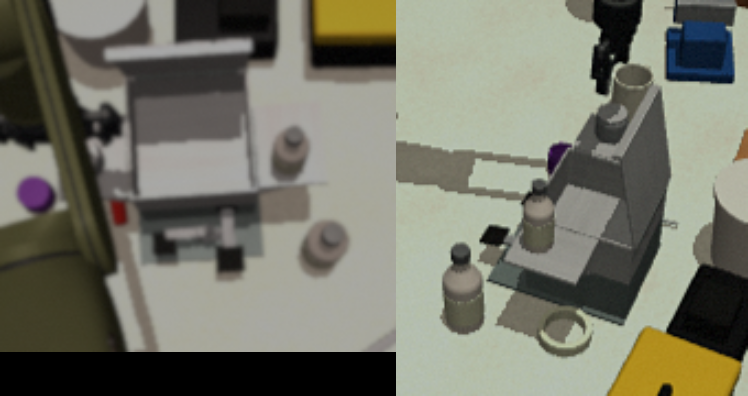

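Request:
{"name": "jog_arm", "arguments": {"linear": [[0.002,0.001,-0.02],[0.002,0.001,-0.04],[0.002,0.001,-0.06],[0.002,0.001,-0.08],[0.002,0.001,-0.095],[0.002,0.001,-0.104],[0.002,0.001,-0.104],[0.002,0.001,-0.104],[0.002,0.001,-0.104],[0.002,0.001,-0.104]], "turn": [[0,0,0],[0,0,0],[0,0,0],[0,0,0],[0,0,0],[0,0,0],[0,0,0],[0,0,0],[0,0,0],[0,0,0]], "gripper": [-1,-1,-1,-1,-1,-1,-1,-1,1,1], "squeeze": 25}}

```text
clock: 6.5
position: [0.6005, 0.2188, 0.197]
ee_rot: [[-0.999, -0.053, 0.002], [-0.053, 0.999, 0.001], [-0.002, 0.0, -1.0]]
ft_force: [0.9, 0.1, -1.3]
gripper_width: 0.0586
```

Request:
{"name": "jog_arm", "arguments": {"linear": [[0,0,0],[0,0,0],[0,0,0],[0,0,0],[0,0,0],[0,0,0.01],[0,0,0.02],[0,0,0.03],[0,0,0.03],[0,0,0.03]], "turn": [[0,0,0],[0,0,0],[0,0,0],[0,0,0],[0,0,0],[0,0,0],[0,0,0],[0,0,0],[0,0,0],[0,0,0]], "gripper": [1,1,1,1,1,1,1,1,1,1]}}

```text
clock: 7.5
position: [0.6001, 0.2188, 0.2264]
ee_rot: [[-0.999, -0.053, 0.001], [-0.053, 0.999, 0.0], [-0.001, 0.0, -1.0]]
ft_force: [-0.1, -0.0, -0.6]
gripper_width: 0.0554
```

```bash
python3 look.py p5
```

```text
7.6 [0.59958582 0.21860716 0.22554865] [-0.00676448  0.48374964 -0.43633691] 0.054572342695805576
```

View pics/p5.png

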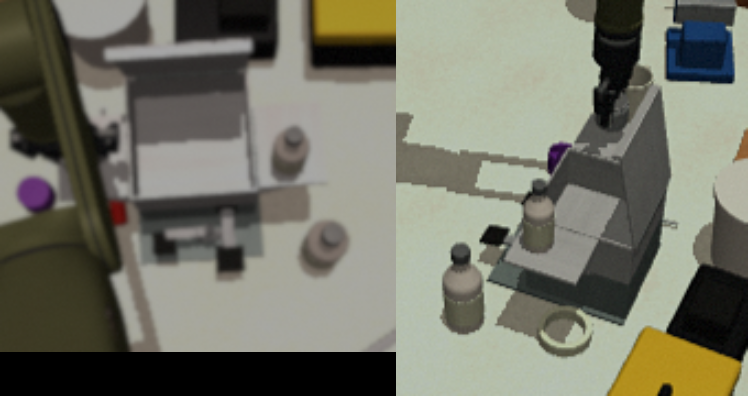

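Tin gripped (55 mm) and lifted. I'll carry it over the mouth.

Request:
{"name": "jog_arm", "arguments": {"linear": [[0,0,0.01],[0,-0.01,0.02],[0.005,-0.03,0.03],[0.01,-0.06,0.03],[0.015,-0.09,0.03],[0.015,-0.12,0.03],[0.015,-0.14,0.03],[0.015,-0.15,0.03],[0.015,-0.15,0.03],[0.015,-0.15,0.03]], "turn": [[0,0,0],[0,0,0],[0,0,0],[0,0,0],[0,0,0],[0,0,0],[0,0,0],[0,0,0],[0,0,0],[0,0,0]], "gripper": [1,1,1,1,1,1,1,1,1,1]}}

```text
clock: 8.6
position: [0.615, 0.069, 0.2564]
ee_rot: [[-0.999, -0.053, 0.001], [-0.053, 0.999, 0.001], [-0.001, 0.001, -1.0]]
ft_force: [-1.0, 0.4, -1.3]
gripper_width: 0.0551
```

```bash
python3 look.py p6
```

```text
8.7 [0.61491454 0.06971125 0.25608395] [-0.05823799  0.62969876 -0.68786162] 0.05497146296432463
```

View pics/p6.png

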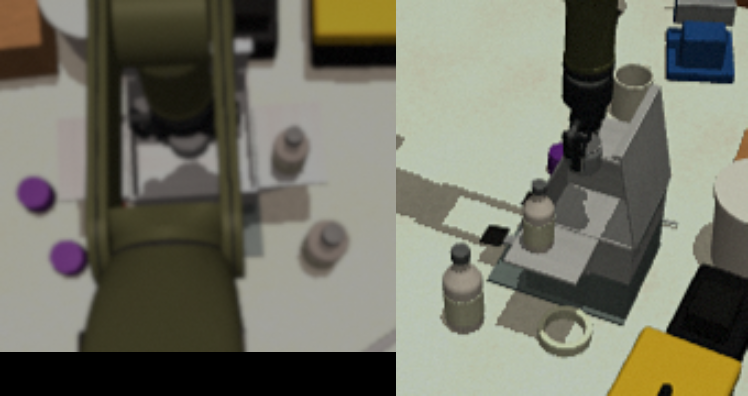

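Request:
{"name": "jog_arm", "arguments": {"linear": [[0,0,-0.02],[0,0,-0.04],[0,0,-0.06],[0,0,-0.08],[0,0,-0.1],[0,0,-0.115],[0,0,-0.12],[0,0,-0.12],[0,0,-0.12],[0,0,-0.12]], "turn": [[0,0,0],[0,0,0],[0,0,0],[0,0,0],[0,0,0],[0,0,0],[0,0,0],[0,0,0],[0,0,0],[0,0,0]], "gripper": [1,1,1,1,1,1,1,1,1,1]}}

```text
clock: 9.7
position: [0.6158, 0.069, 0.1371]
ee_rot: [[-0.999, -0.053, 0.002], [-0.053, 0.999, 0.0], [-0.002, -0.0, -1.0]]
ft_force: [0.8, -0.2, -0.7]
gripper_width: 0.0553
```

```bash
python3 look.py p7
```

```text
9.8 [0.61556325 0.06879378 0.13693614] [ 0.00105122  0.04149625 -0.33241954] 0.05498623885319475
```

View pics/p7.png

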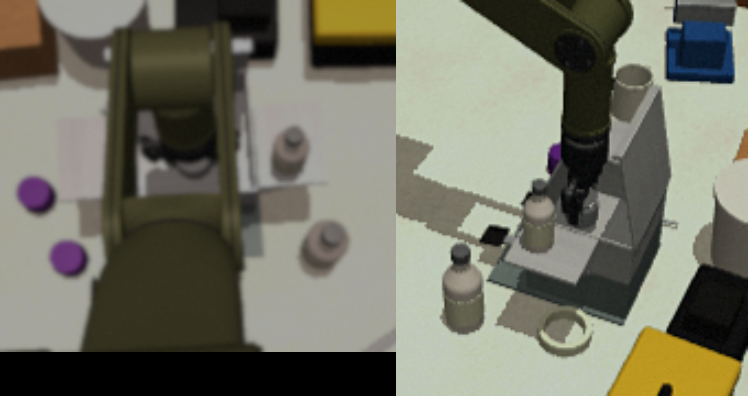

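Request:
{"name": "jog_arm", "arguments": {"linear": [[0,0,-0.01],[0,0,-0.01],[0,0,-0.01],[0,0,-0.01],[0,0,-0.01],[0,0,-0.01],[0,0,-0.01],[0,0,0.02],[0,0,0.06],[0,0,0.1]], "turn": [[0,0,0],[0,0,0],[0,0,0],[0,0,0],[0,0,0],[0,0,0],[0,0,0],[0,0,0],[0,0,0],[0,0,0]], "gripper": [1,1,-1,-1,-1,-1,-1,-1,-1,-1]}}

```text
clock: 10.8
position: [0.6143, 0.0686, 0.2365]
ee_rot: [[-0.999, -0.053, -0.002], [-0.053, 0.999, -0.0], [0.002, 0.0, -1.0]]
ft_force: [0.2, 0.1, 0.0]
gripper_width: 0.0858
```

```bash
python3 look.py p8
```

```text
10.9 [0.61894998 0.06889542 0.2427784 ] [ 1.02452805 -0.10838425  1.67576321] 0.08545809372147888
```

View pics/p8.png

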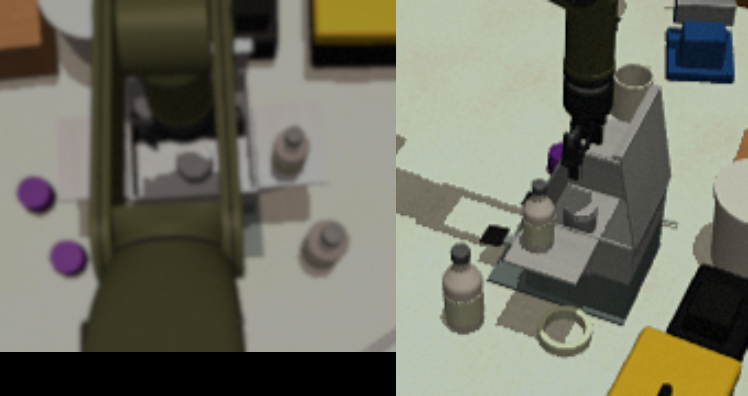

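The tin stands upright in the bucket at (580,207) in the right half, and the lid is still up. Moving to the catch tab.

Request:
{"name": "jog_arm", "arguments": {"linear": [[0,0,0.04],[-0.04,0.01,0.04],[-0.08,0.03,0.04],[-0.12,0.045,0.03],[-0.126,0.049,-0.01],[-0.126,0.049,-0.05],[-0.126,0.049,-0.09],[-0.126,0.049,-0.1],[-0.126,0.049,-0.1],[-0.126,0.049,-0.1]], "turn": [[0,0,0],[0,0,0],[0,0,0],[0,0,0],[0,0,0],[0,0,0],[0,0,0],[0,0,0],[0,0,0],[0,0,0]], "gripper": [1,1,1,1,1,1,1,1,1,1]}}

```text
clock: 11.9
position: [0.4902, 0.1178, 0.137]
ee_rot: [[-0.999, -0.053, 0.002], [-0.053, 0.999, 0.0], [-0.002, 0.0, -1.0]]
ft_force: [0.7, -0.3, -0.3]
gripper_width: 0.0003
```

```bash
python3 look.py p9
```

```text
12.0 [0.49081369 0.11786383 0.1377506 ] [ 0.94904171 -0.25790181  0.53505962] 0.00012131926310931136
```

View pics/p9.png

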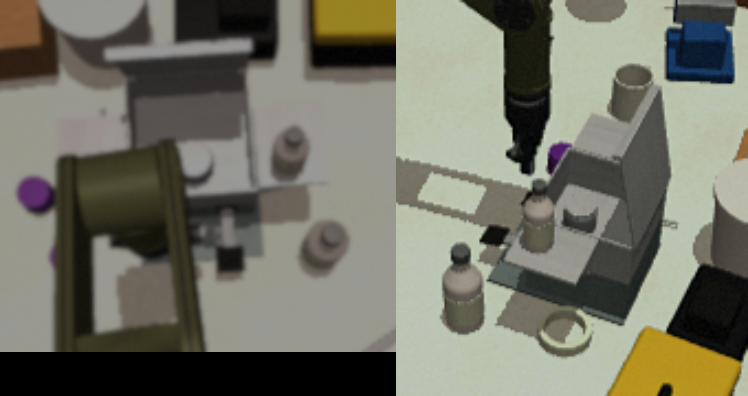

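Request:
{"name": "jog_arm", "arguments": {"linear": [[0,0,-0.03],[0,0,-0.05],[0,0,-0.06],[0,0,-0.068],[0,0,-0.076],[0,0,-0.082],[0,0,-0.086],[0,0,-0.086],[0,0,-0.086],[0,0,-0.086]], "turn": [[0,0,0],[0,0,0],[0,0,0],[0,0,0],[0,0,0],[0,0,0],[0,0,0],[0,0,0],[0,0,0],[0,0,0]], "gripper": [1,1,1,1,1,1,1,1,1,1]}}

```text
clock: 13.0
position: [0.4912, 0.1206, 0.0523]
ee_rot: [[-0.999, -0.051, 0.005], [-0.051, 0.999, 0.005], [-0.005, 0.005, -1.0]]
ft_force: [-1.7, 10.1, 7.8]
gripper_width: -0.0003
```

```bash
python3 look.py p10
```

```text
13.1 [0.49126602 0.1206521  0.05236056] [-1.96410532  9.61096136  8.3623584 ] -0.00037937821485976473
```

View pics/p10.png

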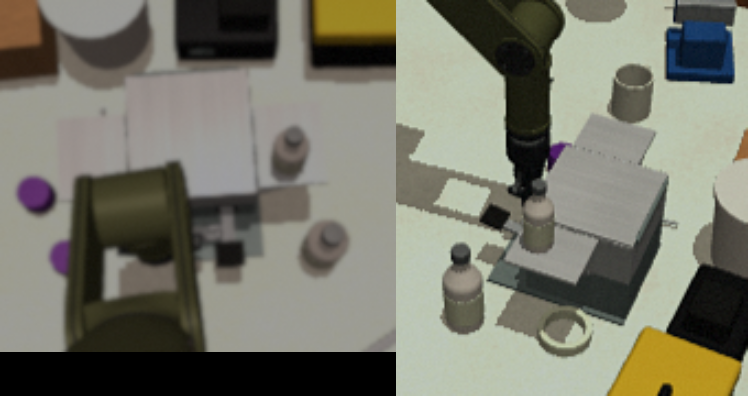

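The lid has come down. I'll release the tab straight up, then back off to clear space.

Request:
{"name": "jog_arm", "arguments": {"linear": [[0,0,0.01],[0,0,0.02],[0,0,0.04],[0,0,0.07],[0,0,0.1],[-0.02,0,0.14],[-0.02,0.04,0.17],[-0.03,0.08,0.19],[-0.04,0.12,0.2],[-0.06,0.15,0.2]], "turn": [[0,0,0],[0,0,0],[0,0,0],[0,0,0],[0,0,0],[0,0,0],[0,0,0],[0,0,0],[0,0,0],[0,0,0]], "gripper": [1,1,1,1,1,1,1,1,1,1]}}

```text
clock: 14.1
position: [0.4308, 0.2702, 0.2533]
ee_rot: [[-0.999, -0.052, 0.006], [-0.052, 0.999, 0.003], [-0.007, 0.003, -1.0]]
ft_force: [-0.3, -0.2, -0.1]
gripper_width: -0.0001
```

Request:
{"name": "jog_arm", "arguments": {"linear": [[-0.02,0.04,0],[-0.04,0.08,0],[-0.06,0.12,0],[-0.09,0.16,0],[-0.11,0.2,0],[-0.11,0.2,0],[-0.11,0.2,0],[-0.11,0.2,0],[-0.11,0.2,0],[-0.11,0.2,0]], "turn": [[0,0,0],[0,0,0],[0,0,0],[0,0,0],[0,0,0],[0,0,0],[0,0,0],[0,0,0],[0,0,0],[0,0,0]], "gripper": [1,1,1,1,1,1,1,1,1,1]}}

```text
clock: 15.1
position: [0.3197, 0.4665, 0.2501]
ee_rot: [[-0.999, -0.051, 0.0], [-0.051, 0.999, -0.0], [-0.0, -0.0, -1.0]]
ft_force: [-0.2, -0.2, -0.2]
gripper_width: -0.0001
```

```bash
python3 look.py p11
```

```text
15.2 [0.31957927 0.46682101 0.25004897] [0.12474456 0.12493256 0.61777055] -0.00017388575724462628
```

View pics/p11.png

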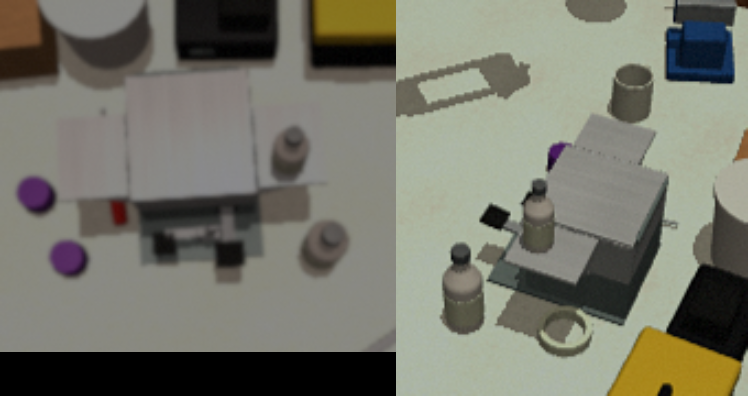

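View pics/p11_top.png

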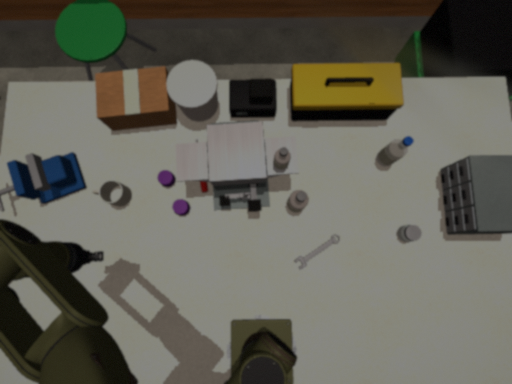

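```bash
python3 - <<'E'
import cv2,numpy as np
for n in("top","scene"):
    d=cv2.absdiff(cv2.imread(f"pics/{n}0.png"),cv2.imread(f"pics/p11_{n}.png")).max(2)
    r=d[100:230,140:440] if n=="top" else d[120:340,130:360]
    o=(140,100) if n=="top" else (130,120)
    m=cv2.morphologyEx((r>25).astype(np.uint8),cv2.MORPH_OPEN,np.ones((2,2)))
    k,_,st,c=cv2.connectedComponentsWithStats(m)
    for i in range(1,k): print(n,st[i][4],c[i]+o)
from bench import arm
E
```

```text
top 137 [191.22627737 168.75182482]
scene 77 [164.75324675 122.72727273]
scene 307 [197.64169381 125.68078176]
scene 1081 [218.53376503 135.94634598]
scene 21 [176.71428571 124.95238095]
scene 4 [157.5 138.5]
scene 223 [308.49775785 147.28251121]
scene 14 [144.92857143 143.35714286]
scene 14 [130.71428571 164.78571429]
scene 10 [169.5 173. ]
```

Compared with the first pictures, only the tin's old place and the arm's shadow have changed. The lever, catch, lid and bottle match.

```bash
python3 -c "
from bench import arm
print(arm.job_done())"
```

```text
the job is handed in; nothing more can be done
None
```

The job is done and was handed in at about 15 s of the 56 s allowed; no verdict was reported.

- **Lever and lid:** I pressed the lever to its stop with about 19 N. After I lifted off, the catch held it and the lid stayed up.
- **Tin:** I gripped the steel tin on the +y shelf and set it in the bucket. Before release, the pictures showed it standing upright there with the lid still up.
- **Catch tab:** I pressed the tab about 22 mm. The lever sprang back and the lid fell shut. This press put about 10 N sideways on the tool as well as about 8 N upwards. Both were gone after I backed off.

**Last checks:** comparing the pictures before and after, only the tin's old place on the shelf and the arm's shadow had changed. The lid, lever, catch, glue bottle and bystanders look as they did at the start. The tin was not visible under the shut lid, so I judge its final position from the last pictures with the lid open. I could not read the joint angles directly. No check failed or disagreed.

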